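# Shut the parts funnel and fold its hasp down for locking

### The arm

A 7-joint arm with a two-finger parallel gripper is mounted at the origin on the work surface. World frame = base frame: x ahead of the robot, y to its left, z up, the work surface at z = 0. Lengths are in mm, angles in rad, forces in N, time in s.
With the tool pointing down it reaches from about 350 to 900 mm from the base axis. Payload 19.9 kg.
Tool frame: the origin (TCP) lies at the very end of the fingers, on their centre line; the grasp point (between the pads) lies 19 mm behind it; z points along the fingers, y is the line along which they close (so a half turn about z gives the same grasp; the last joint's range is limited). The gripper opens to 94 mm and grips with 3 to 60 N. Pads are 16 mm wide; open, the fingers measure 119 mm over their backs; the gripper's body (75 mm by 177 mm) begins 78 mm behind the grasp point.
Start: joints at [-1.306, 0.417, -0.01, 1.614, 0.005, 1.111, -0.053], TCP at [188.746, 595.797, 205.425] pointing down, gripper open.
Joint ranges: [-2.81, 2.81], [-0.39, 2.02], [-1.27, 1.25], [0.06, 2.57], [-1.19, 4.33], [0.19, 2], [-2.82, 2.82]. Speed limits (rad/s): [1.89, 1.89, 2.39, 2.39, 3.01, 3.01, 3.01].

### API

Orientations are given as a rotation vector (axis times angle).
In Python, from rig import bot gives the robot as it stands.
- The arm moves only by the tool send_rows, never from a script. Its arguments are lists of equal length, an entry for each row: "twist": the turn, a rotation vector about the tool's x, y, z in rad, a list of three; "linear": the shift along the tool's x, y, z in mm, a list of three; "claw": the finger opening in mm, from 0 to 94. A call has 1 to 12 rows; each row is the pose to reach, as a shift and turn from the pose commanded when the call began, along the tool's axes at that moment; what a row does not reach only later rows make up. A row lasts 1/10 s, in which the tool goes at most 50 mm and 8.59 degrees, less where a joint would pass 70% of its speed; a pose out of reach is approached as far as the arm can. A call with a gripper value outside its range is refused whole. The fingers move at their own pace and stop on an object; "newtons" is the grip in N (left out, the last holds). Time passes only in rows, so rows that repeat a pose let the fingers close. It gives the time, the measured TCP pose, the force, the opening and the grip force at its end, in the units of the state.
- bot.read_state(): the state, without advancing time (a new reading comes with each control period).
- bot.camera(name): name is "side" or "top" or "wrist"; returns (picture, depth): 420x560x3 uint8, red, green, blue; 420x560 float32, mm along the optical axis (not along the pixel's ray), 0 where there is no reading.
- bot.camera_info(name): a dict with "fx", "fy", "cx", "cy" (pixels), "xyz" and "attitude" of the camera in the world. Camera axes: x right, y up, looking along -z (the intrinsics and any distortion apply to the point x, -y, -z); pixel columns grow to the right and rows downward; lengths in mm; the calibration is good to about 2 mm. A picture is of the moment at which its call begins: read the wrist's pose just before it. camera_info takes no time and is no camera call; for the wrist camera it gives the pose at the moment of the call.
- bot.close_job(): hands the job in; it is judged then, once.
Trained networks look in the newest picture that a camera, given by its name, has taken for a name from the list of things; names that differ only in an ending like _2 or _b are one class to them, and where a whole thing is asked for, a point or a joint stands for the part that bears it (a point fixed in the world has none). Each returns a list of dicts, best first, with "conf" (0 to 1); they miss things now and then, are a little off and sometimes report something else, mostly with a low value. They report only what shows in the picture. A call takes as long as a camera call.
- bot.silhouettes(query, camera): "region" (420x560 bool, what is visible of it).
- bot.landmark_of(query, camera): "location" ([x, y, z] in mm, in world coordinates, good to about 4 mm: a listed point, or the origin of a listed thing).
The state is a dict: "time": time; "qpos": joint angles; "joint_vel": joint speeds; "joint_torque": joint torques, N m; "position": TCP position; "tcp_rot": TCP orientation; "wrist_force": force on the tool from outside, world axes, zero at the start; "moment": the same for the moment, N m; "finger_gap": finger opening in mm; "grasp_force": force on a finger pad.
Only numpy, scipy, OpenCV 4.12 (cv2) and the standard library are available. Lean on these libraries where they do the work, as an engineer would, in place of code of your own. Each camera call takes 0.05 s, during which the arm holds its last target. There are 200 camera calls.

### The job

Close the parts funnel for the night, ready for its padlock: push the yellow ramp so that the steel shutter slides fully home over the funnel mouth, and only then fold the red hasp down flat over the shutter's staple. Do it by pushing with the fingertips only: take neither the ramp nor the hasp between the fingers, and leave the padlock, whistle, door pull and rubber caps lying where they are.

Things in the scene. Friction and masses are not known exactly. Their poses are not given: they have to be found in the camera images.
- funnel_frame: Galvanized frame fixed on the counter round the 130 mm funnel mouth; place and yaw differ each time. Origin: mouth centre at counter height; z up, shutter opens to +y, shuts to -y. Two rails 54 mm high along y at 67 to 93 mm either side in x, from y = -100 to 245 mm, joined by cross bars, 46 mm high at y = -100, 40 mm high at y = 245.
- shutter (a joint): How far the shutter is open, m: 0 = fully home over the mouth (hard stop), up to 0.145. Steel plate 152 (x) by 150 mm (y), centred on the mouth when shut, top 44.5 mm above the counter, sliding between the rails with about 2 N friction; stays where it is left.
- shutter_lip (a point): Middle of the top edge of the yellow ramp's upright back wall, on its back face; axes as the frame's. At joint value q it lies at frame (0, 72 mm + q, 80.5 mm). The wall faces frame +y, 110 mm wide along x, 36 mm high above the plate; the ramp slopes down from it 50 mm towards -y. Push this wall towards frame -y to shut.
- hasp (a joint): Angle of the red hasp, rad: 0 = flat down over the shut shutter (hard stop), 1.57 = upright, more = leaning back away from the funnel (limit 2.0). Stiff hinge (about 0.08 N m): it stays where it is left and must be pushed all the way down.
- hasp_hinge (a point): Middle of the hasp's hinge axis (along frame x), at frame (0, -100, 50.5 mm). Turns with the hasp: its y runs along the strap, its z out of the face on top when down (hasp upright: that face looks to frame -y; push there). Strap 44 wide, 90 long, 4 mm thick, this point at mid-thickness; slot 20 mm wide from 33 to 57 mm from the hinge, solid from 57 to 90.
- hasp_end (a point): Middle of the free end of the hasp strap, 90 mm from the hinge, mid-thickness.
- staple (a point): Top of the brass staple loop on the shutter plate, 18 mm long along frame y, 6 mm thick, 68 mm above the counter; with the shutter home its middle is 45 mm from the hinge and it comes up through the hasp's slot, standing about 15 mm proud of the flat hasp.
- padlock: Loose cast-brass padlock lying flat, body 48 x 46 x 22 mm with a steel shackle, 82 mm long in all; origin under the middle of the brass body. Leave it alone.
- whistle: Loose green plastic whistle, about 50 x 20 x 24 mm; origin under its round end. Leave it alone.
- door_pull: Loose satin steel door pull lying flat, 140 mm along its y, 46 mm wide, 22 mm high; origin under the line of its two feet, middle. Leave it alone.
- cap0: Loose black rubber chair-leg cap, 36 mm wide, 30 mm high, standing open end up; origin under its middle. Leave it alone.
- cap1: Loose black rubber chair-leg cap, 36 mm wide, 30 mm high, standing open end up; origin under its middle. Leave it alone.
- cap2: Loose black rubber chair-leg cap, 36 mm wide, 30 mm high, standing open end up; origin under its middle. Leave it alone.

How it is judged:
By the outcome, as a careful person would: the job done as asked, in the order asked, and still so for the second after the job is handed in, with the robot touching nothing.
It also fails if it takes over 48 s, if anything falls off the work surface, if the arm or the gripper's body presses on something with over 40 N, if the wrist force passes 120 N, or if a joint passes its speed limit or range.

## Working session

There is one attempt and no reset: what is moved stays moved. The work goes in short steps, Python scripts to look and compute and a tool call to move; the robot and the scene stay as the last step left them, time stands still between calls to the robot, and variables do not carry over. Pictures are saved under pics/ and viewed, at most 10 in all, crops included, and the job is handed in when it is done.

Besides the shell and the picture viewer there is one more tool, called as name(argument=value, ...) on one line, values as JSON. send_rows: Moves the arm, as the interface text tells. Its arguments: {"type":"object","properties":{"twist":{"type":"array"},"linear":{"type":"array"},"claw":{"type":"array"},"newtons":{"type":"number"}},"required":["twist","linear","claw"]}

```bash
mkdir -p pics; cat > h.py <<'E'
import numpy as np, cv2
from scipy.spatial.transform import Rotation as R
from rig import bot
np.set_printoptions(precision=1,suppress=True)
def save(c,n):
    p,d=bot.camera(c); cv2.imwrite(f'pics/{n}.png',p[:,:,::-1]); return p,d
def lm(q,c):
    for r in bot.landmark_of(q,c)[:2]: print(c,q,round(r['conf'],2),np.array(r['location']))
E
python3 - <<'E'
from h import *
s=bot.read_state();print(s['time'],s['position'],s['tcp_rot'])
for c in ['top','side']:
    save(c,c+'0')
    for q in ['shutter_lip','hasp_hinge','hasp_end','staple','funnel_frame','padlock','whistle','door_pull','cap0']: lm(q,c)
print(bot.read_state()['time'])
im=np.hstack([cv2.imread('pics/top0.png'),cv2.imread('pics/side0.png')]);cv2.imwrite('pics/both0.png',cv2.resize(im,(800,300)))
E
```

```text
0.0 [188.6 595.5 204.8] [-0.5 -3.1  0. ]
top shutter_lip 0.9 [606.4  82.   80.5]
top hasp_hinge 0.59 [ 544.1 -181.8   48.7]
top hasp_hinge 0.54 [735.8 -17.3  -0.9]
top hasp_end 0.87 [ 548.7 -177.2  140.3]
top staple 0.7 [580.5 -39.2  66.3]
top funnel_frame 0.96 [570.  -80.6  -2.5]
top whistle 0.67 [ 682.6 -201.2    3.3]
top cap0 0.77 [ 444.1 -263.6   -3.1]
top cap0 0.68 [717.1 -99.7   1. ]
side shutter_lip 0.7 [603.6  80.1  79.3]
side hasp_hinge 0.9 [ 546.4 -172.3   52.7]
side hasp_end 0.56 [ 549.2 -178.2  141. ]
side hasp_end 0.51 [ 678.4 -196.3    0.7]
side staple 0.98 [576.9 -38.4  66.5]
side staple 0.17 [ 550.3 -175.9  138.9]
side funnel_frame 0.69 [ 545.  -173.6   52.9]
side funnel_frame 0.61 [570.2 -81.2  -0.4]
side padlock 0.94 [ 595.7 -299.6   -1.4]
side whistle 0.51 [ 676.7 -202.4   -0.1]
side door_pull 0.6 [646.  196.5   1.9]
side door_pull 0.31 [ 720.2 -102.4    2.3]
side cap0 0.9 [ 443.6 -268.1    3.1]
side cap0 0.79 [ 722.2 -104.2    1.9]
1.0
```

View pics/top0.png

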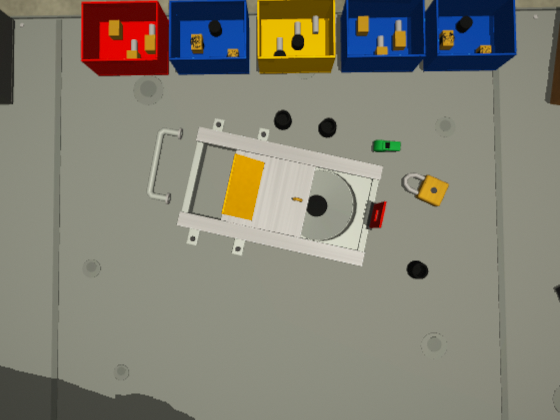

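View pics/side0.png

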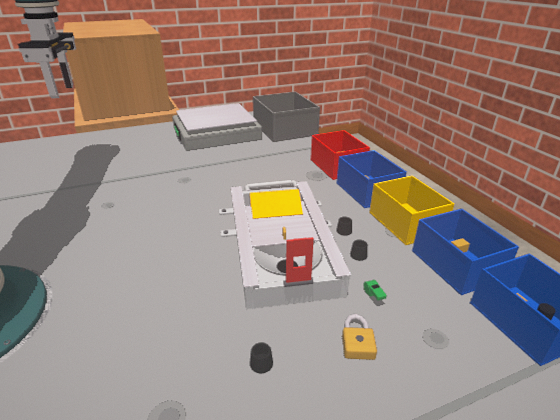

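The top view shows the funnel frame with the ramp at about (243,187), the staple at (297,199) and the upright hasp at (378,214). The side view agrees: hasp upright at (300,260), ramp at (275,204), and the path behind the ramp is clear. The landmarks fit a frame origin of about (569,-79.5), yaw about -0.228 and q about 92 mm.

```bash
cat >> h.py <<'E'
EY=np.array([.226,.974,0]);EX=np.array([.974,-.226,0]);O=np.array([568.8,-79.5,0])
def go(*pts):
    s=bot.read_state();T=R.from_rotvec(s['tcp_rot']);p=np.array(s['position'])
    G=R.from_matrix(np.array([-EX,EY,[0,0,-1]]).T)
    print('t',round(s['time'],2),'frame',np.array([(p-O)@EX,(p-O)@EY,p[2]]),'F',np.array(s['wrist_force']),'gap',s['finger_gap'])
    print('twist',np.round((T.inv()*G).as_rotvec(),3))
    for x,y,z in pts: print((x,y,z),'->',T.inv().apply(O+x*EX+y*EY+[0,0,z]-p))
E
python3 -c "
from h import *
go((0,206,205),(0,206,62))"
```

```text
t 1.0 frame [-522.8  571.9  205.4] F [ 1.  -0.7  0.4] gap 94.09464568775293
twist [-0.   0.  -0.1]
(0, 206, 205) -> [-550.  -323.7    0.5]
(0, 206, 62) -> [-550.  -323.6  143.5]
```

send_rows(twist=[[0, 0, -0.1], [0, 0, -0.1], [0, 0, -0.1], [0, 0, -0.1], [0, 0, -0.1], [0, 0, -0.1], [0, 0, -0.1], [0, 0, -0.1], [0, 0, -0.1], [0, 0, -0.1], [0, 0, -0.1], [0, 0, -0.1]], linear=[[-550, -324, 0], [-550, -324, 0], [-550, -324, 0], [-550, -324, 0], [-550, -324, 0], [-550, -324, 0], [-550, -324, 0], [-550, -324, 0], [-550, -324, 0], [-550, -324, 0], [-550, -324, 0], [-550, -324, 0]], claw=[0, 0, 0, 0, 0, 0, 0, 0, 0, 0, 0, 0], newtons=30)

```text
time: 2.2
position: [590.7, 147.7, 205.7]
tcp_rot: [0.324, 3.124, 0.0]
wrist_force: [0.7, 1.2, -0.2]
finger_gap: 1.7
grasp_force: 0.0
```

```bash
sed -i 's/precision=1/precision=3/' h.py; python3 -c "
from h import *
go((0,206,205),(0,206,62))"
```

```text
t 2.2 frame [-29.974 226.242 205.704] F [ 0.7    1.182 -0.231] gap 1.7170568296285276
twist [0.    0.    0.021]
(0, 206, 205) -> [-29.535 -20.934   0.711]
(0, 206, 62) -> [-29.482 -20.962 143.711]
```

send_rows(twist=[[0, 0, 0], [0, 0, 0], [0, 0, 0]], linear=[[0, 0, 0], [0, 0, 0], [0, 0, 0]], claw=[0, 0, 0])

```text
time: 2.5
position: [589.1, 150.3, 205.4]
tcp_rot: [-0.322, -3.125, -0.001]
wrist_force: [0.1, 0.9, 0.6]
finger_gap: 0.2
grasp_force: 0.0
```

```bash
python3 -c "
from h import *
save('wrist','w1')
lm('shutter_lip','wrist');lm('staple','wrist');lm('hasp_hinge','wrist')
go((0,206,205),(0,206,62))"
```

```text
wrist shutter_lip 0.81 [608.2  81.3  78.9]
wrist staple 0.77 [575.5 -43.   64.9]
t 2.7 frame [-32.08  228.468 205.672] F [ 0.039  0.503 -0.099] gap 0.47422914161599733
twist [0.    0.    0.023]
(0, 206, 205) -> [-31.563 -23.247   0.669]
(0, 206, 62) -> [-31.547 -23.282 143.669]
```

View pics/w1.png

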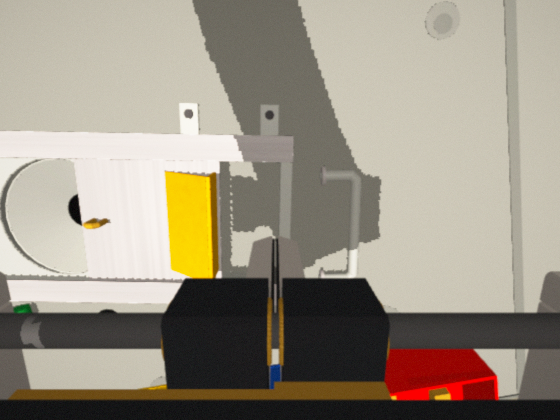

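The wrist view shows the yellow ramp's wall at about (215,225). The closed fingertips are at about (275,240), behind the wall and clear of the door pull at (350,220). I'll move to the centre and go down behind the wall.

send_rows(twist=[[0, 0, 0.023], [0, 0, 0.023], [0, 0, 0.023], [0, 0, 0.023], [0, 0, 0.023], [0, 0, 0.023], [0, 0, 0.023]], linear=[[-31, -23, 0], [-31, -23, 30], [-31, -23, 80], [-31, -23, 120], [-31, -23, 143], [-31, -23, 143], [-31, -23, 143]], claw=[0, 0, 0, 0, 0, 0, 0])

```text
time: 3.4
position: [615.5, 120.8, 63.3]
tcp_rot: [0.359, 3.121, 0.0]
wrist_force: [0.5, 0.0, 0.8]
finger_gap: 0.6
grasp_force: 0.0
```

```bash
python3 -c "
from h import *
go((0,100,62),(0,84,62))"
```

```text
t 3.4 frame [  0.19  205.672  63.319] F [0.472 0.002 0.785] gap 0.596554871752164
twist [ 0.     0.    -0.001]
(0, 100, 62) -> [   0.048 -105.71     1.314]
(0, 84, 62) -> [   0.027 -121.708    1.313]
```

Push gently (about 10 mm per row), stopping short of home.

send_rows(twist=[[0, 0, 0], [0, 0, 0], [0, 0, 0], [0, 0, 0], [0, 0, 0], [0, 0, 0], [0, 0, 0], [0, 0, 0], [0, 0, 0], [0, 0, 0], [0, 0, 0], [0, 0, 0]], linear=[[0, -10, 1], [0, -18, 1], [0, -26, 1], [0, -34, 1], [0, -43, 1], [0, -52, 1], [0, -61, 1], [0, -70, 1], [0, -79, 1], [0, -88, 1], [0, -96, 1], [0, -104, 1]], claw=[0, 0, 0, 0, 0, 0, 0, 0, 0, 0, 0, 0])

```text
time: 4.6
position: [591.4, 18.5, 61.5]
tcp_rot: [0.36, 3.121, -0.0]
wrist_force: [2.5, 3.1, -0.5]
finger_gap: 0.1
grasp_force: 1.2
```

send_rows(twist=[[0, 0, 0], [0, 0, 0], [0, 0, 0], [0, 0, 0], [0, 0, 0], [0, 0, 0]], linear=[[0, -3, 0], [0, -6, 0], [0, -9, 0], [0, -12, 0], [0, -14, 0], [0, -14, 0]], claw=[0, 0, 0, 0, 0, 0])

```text
time: 5.2
position: [588.1, 5.2, 61.4]
tcp_rot: [-0.361, -3.12, 0.001]
wrist_force: [-0.2, 0.1, -0.4]
finger_gap: 0.2
grasp_force: 0.0
```

```bash
python3 -c "
from h import *
go((0,84,62))
save('top','t2');lm('shutter_lip','top');lm('staple','top');lm('staple','side')"
```

```text
t 5.2 frame [-0.364 86.849 61.387] F [-0.176  0.067 -0.374] gap 0.23592747624005808
twist [-0.    -0.    -0.002]
(0, 84, 62) -> [-0.369 -2.87  -0.611]
top staple 0.77 [ 556.4 -131.1   66.7]
top staple 0.35 [ 683.5 -202.     4.2]
side staple 0.98 [576.9 -38.4  66.5]
side staple 0.17 [ 550.3 -175.9  138.9]
```

send_rows(twist=[[0, 0, 0], [0, 0, 0], [0, 0, 0], [0, 0, 0]], linear=[[0, -1.5, 0], [0, -3, 0], [0, -4, 0], [0, -4, 0]], claw=[0, 0, 0, 0])

```text
time: 5.8
position: [587.6, 3.5, 61.4]
tcp_rot: [0.358, 3.121, 0.003]
wrist_force: [2.7, 9.1, -3.0]
finger_gap: 0.3
grasp_force: 4.8
```

send_rows(twist=[[0, 0, 0], [0, 0, 0], [0, 0, 0]], linear=[[0, -1, 0], [0, -2, 0], [0, -3, 0]], claw=[0, 0, 0])

```text
time: 6.1
position: [587.6, 3.3, 61.5]
tcp_rot: [0.355, 3.121, 0.007]
wrist_force: [7.6, 26.0, -6.4]
finger_gap: 0.3
grasp_force: 13.5
```

The shutter is on its stop: 27 N at tip y of about 85, where 84.5 was expected. I'll back off, lift and cross over the hasp.

send_rows(twist=[[0, 0, 0], [0, 0, 0], [0, 0, 0], [0, 0, 0], [0, 0, 0], [0, 0, 0], [0, 0, 0], [0, 0, 0], [0, 0, 0], [0, 0, 0], [0, 0, 0], [0, 0, 0]], linear=[[0, 15, 0], [0, 20, 0], [0, 20, -45], [0, 20, -90], [0, 20, -130], [0, -25, -130], [0, -70, -130], [0, -115, -130], [0, -160, -130], [0, -200, -130], [0, -222, -130], [0, -222, -130]], claw=[0, 0, 0, 0, 0, 0, 0, 0, 0, 0, 0, 0])

```text
time: 7.3
position: [534.6, -221.4, 191.6]
tcp_rot: [-0.368, -3.12, 0.003]
wrist_force: [0.6, -0.1, -0.4]
finger_gap: 0.3
grasp_force: 0.0
```

```bash
python3 -c "
from h import *
save('side','s3')
for q in ['hasp_end','hasp_hinge','staple','shutter_lip']: lm(q,'side')
save('top','t3')
for q in ['staple','shutter_lip']: lm(q,'top')
go((0,-142,190),(0,-142,118))"
```

```text
side hasp_end 0.85 [ 547.8 -178.   140.9]
side hasp_hinge 0.81 [ 549.1 -175.4   50.2]
side staple 0.89 [ 553.9 -130.    66.4]
side shutter_lip 0.73 [579.  -11.9  77.5]
top staple 0.63 [ 559.6 -132.3   69.8]
top shutter_lip 0.94 [581.7  -6.5  79.8]
t 7.7 frame [  -0.54  -140.928  191.494] F [ 0.19   0.194 -1.008] gap 0.2882467575557387
twist [ 0.    -0.    -0.001]
(0, -142, 190) -> [-0.541 -1.036  1.494]
(0, -142, 118) -> [-0.544 -1.037 73.494]
```

View pics/s3.png

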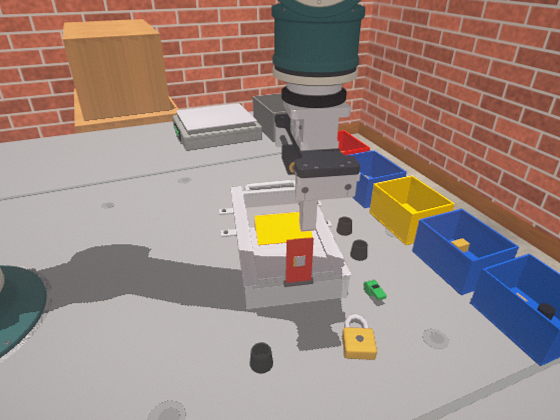

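The shutter is home, with staple and lip where they should be. The side view shows the hasp still upright at (299,260), with the fingers on its -y side. Now I'll push its outer face over along its arc.

send_rows(twist=[[0, 0, 0], [0, 0, 0], [0, 0, 0], [0, 0, 0], [0, 0, 0], [0, 0, 0], [0, 0, 0], [0, 0, 0], [0, 0, 0], [0, 0, 0], [0, 0, 0], [0, 0, 0]], linear=[[0, 0, 35], [0, 0, 69], [0, 0, 69], [0, 14, 69], [0, 26, 69], [0, 36, 69], [0, 46, 69], [0, 55, 71], [0, 65, 73], [0, 74, 77], [0, 84, 83], [0, 84, 83]], claw=[0, 0, 0, 0, 0, 0, 0, 0, 0, 0, 0, 0])

```text
time: 8.9
position: [555.2, -133.8, 107.4]
tcp_rot: [-0.357, -3.12, -0.001]
wrist_force: [-0.7, 0.6, -0.2]
finger_gap: 0.3
grasp_force: 0.0
```

```bash
python3 -c "
from h import *
save('side','s4')
for q in ['hasp_end','staple']: lm(q,'side')
go((0,-41.6,94),(0,-33,81.5),(0,-27,67.6),(0,-25.5,52.5))"
```

```text
side hasp_end 0.81 [ 563.6 -119.1  118.7]
side staple 0.95 [ 556.8 -131.8   63.2]
t 9.05 frame [ -0.458 -58.038 108.452] F [ 0.706 -0.404 -0.304] gap 0.2808516973628463
twist [-0.    -0.    -0.002]
(0, -41.6, 94) -> [-0.426 16.455 14.447]
(0, -33, 81.5) -> [-0.409 25.057 26.945]
(0, -27, 67.6) -> [-0.398 31.06  40.843]
(0, -25.5, 52.5) -> [-0.397 32.564 55.943]
```

View pics/s4.png

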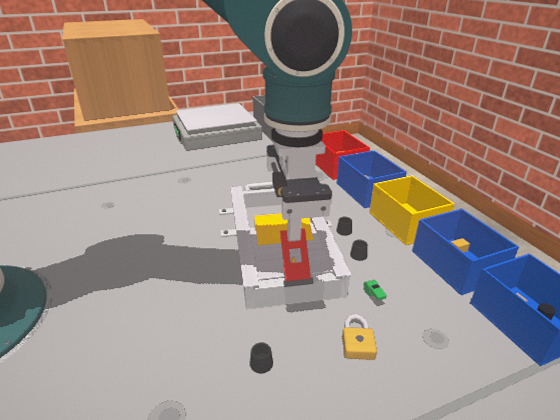

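The hasp has followed to about 48° and leans over the shutter at (295,257). I'll continue down the arc.

send_rows(twist=[[0, 0, 0], [0, 0, 0], [0, 0, 0], [0, 0, 0], [0, 0, 0], [0, 0, 0], [0, 0, 0], [0, 0, 0], [0, 0, 0], [0, 0, 0], [0, 0, 0]], linear=[[0, 9, 6], [0, 16, 14], [0, 21, 20], [0, 25, 27], [0, 29, 34], [0, 31, 41], [0, 32, 46], [0, 33, 50], [0, 33, 54], [0, 33, 56], [0, 33, 56]], claw=[0, 0, 0, 0, 0, 0, 0, 0, 0, 0, 0])

```text
time: 10.15
position: [562.9, -103.6, 52.8]
tcp_rot: [0.36, 3.121, 0.0]
wrist_force: [-2.7, 1.9, 4.3]
finger_gap: 0.5
grasp_force: 2.4
```

send_rows(twist=[[0, 0, 0], [0, 0, 0], [0, 0, 0]], linear=[[0, 0, 1], [0, 0, 2], [0, 0, 2]], claw=[0, 0, 0])

```text
time: 10.45
position: [563.1, -103.6, 52.1]
tcp_rot: [0.361, 3.12, 0.001]
wrist_force: [-11.1, 2.6, 32.7]
finger_gap: 0.3
grasp_force: 15.7
```

The hasp is firmly on its stop: 33 N at z = 52. I'll lift clear and check.

send_rows(twist=[[0, 0, 0], [0, 0, 0], [0, 0, 0], [0, 0, 0], [0, 0, 0], [0, 0, 0], [0, 0, 0], [0, 0, 0], [0, 0, 0], [0, 0, 0], [0, 0, 0], [0, 0, 0]], linear=[[0, 0, -10], [0, 0, -40], [0, 0, -80], [0, 0, -120], [0, 0, -160], [20, 20, -180], [60, 60, -180], [100, 100, -180], [140, 130, -180], [160, 150, -180], [160, 150, -180], [160, 150, -180]], claw=[0, 0, 0, 0, 0, 0, 0, 0, 0, 0, 0, 0])

```text
time: 11.65
position: [441.2, 79.4, 230.9]
tcp_rot: [0.358, 3.12, 0.001]
wrist_force: [1.1, -1.3, 0.8]
finger_gap: 0.8
grasp_force: 0.0
```

```bash
python3 -c "
from h import *
for c in ['side','top']:
    p,d=save(c,c+'5')
    for q in ['hasp_end','staple','shutter_lip']: lm(q,c)
go()
a=cv2.imread('pics/side5.png')[160:360,180:420];b=cv2.imread('pics/top5.png')[100:300,150:450]
cv2.imwrite('pics/fin.png',np.hstack([cv2.resize(a,(400,333)),cv2.resize(b,(400,333))]))"
```

```text
side hasp_end 0.62 [566.3 -91.2  48.6]
side staple 0.57 [ 556.4 -132.8   64.1]
side shutter_lip 0.81 [582.3 -11.   78.9]
top hasp_end 0.9 [569.  -89.2  50.4]
top staple 0.57 [ 556.6 -129.5   68.8]
top shutter_lip 0.65 [586.1  -8.1  81.1]
t 12.05 frame [-159.808  125.176  230.357] F [-0.198  0.136  0.635] gap 0.3815953132740102
twist [-0.    -0.    -0.003]
```

View pics/fin.png

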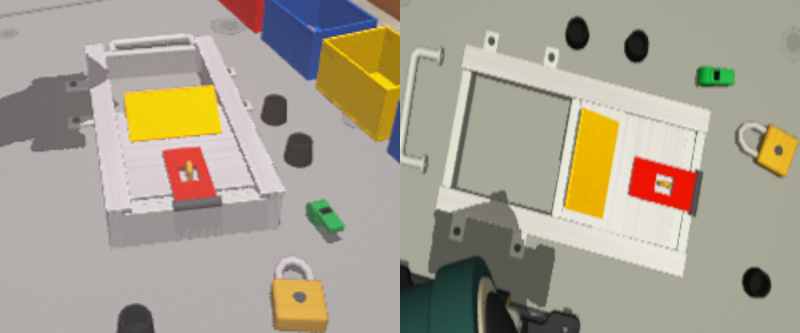

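The picture shows the shutter over the mouth and the hasp flat, with the staple standing through its slot at (188,172) left and (663,184) right. The loose things have not moved.

```bash
python3 -c "
from rig import bot
print(bot.close_job())"
```

```text
the job is handed in; nothing more can be done
None
```

The job is handed in: the shutter was pushed fully home, then the hasp folded flat over the staple, all by fingertip pushing with the loose things left where they lay, in about 12 s of the 48 s allowed.

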